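# Sort drilled guide blocks with a plug gauge

### The arm

A 6-joint arm with a two-finger parallel gripper is mounted at the origin on a cart in front of the work surface, level with it; the furniture and walls round the work are solid. World frame = base frame: x ahead of the robot, y to its left, z up, the work surface at z = 0. Lengths are in mm, angles in rad, forces in N, time in s.
With the tool pointing down it reaches from about 300 to 750 mm from the base axis. Payload 8.5 kg.
Tool frame: the origin (TCP) lies on the centre line of the jaws, within the pads' length; the fingertips stand 25 mm ahead of it and the grasp point (between the pads) lies 6 mm ahead of it; z points along the fingers, y is the line along which they close (so a half turn about z gives the same grasp; the last joint's range is limited). The gripper opens to 85 mm and grips with 20 to 120 N. Pads are 22 mm wide; open, the fingers measure 114 mm over their backs; the gripper's body (76 mm by 85 mm) begins 54 mm behind the grasp point. The pads swing forward as they close: fully open they stand 13 mm farther back than shut.
Start: joints at [0.927, 0.381, 1.297, -0, 1.464, -0.215], TCP at [228.668, 500.191, 256.322] pointing down, gripper open.
Joint ranges: [-3.11, 3.11], [-0.89, 2.33], [0.22, 2.48], [-1.42, 4.56], [0.17, 2.85], [-2.88, 2.88]. Speed limits (rad/s): [2.39, 2.39, 3.14, 3.14, 3.14, 3.14].

### API

Orientations are given as a unit quaternion [x, y, z, w].
In Python, from station import readout, read_camera, calibration, arm, find_in, regions_of, mark_of gives the robot as it stands.
- The arm moves only by the shell command python3 -m creep 'ROWS'. ROWS is JSON, a list of rows, each a list of 3 entries, a list of its own where there are three numbers: the shift along the tool's x, y, z in cm, then the turn, a rotation vector about the tool's x, y, z in rad, then the finger opening in cm, from 0 to 8.54. A call has 1 to 12 rows; each row is the pose to reach, as a shift and turn from the pose commanded when the call began, along the tool's axes at that moment; what a row does not reach only later rows make up. A row lasts 1/8 s, in which the tool goes at most 62.5 mm and 10.7 degrees, less where a joint would pass 70% of its speed; a pose out of reach is approached as far as the arm can. A call with a gripper value outside its range is refused whole. The fingers move at their own pace and stop on an object; the grip force is fixed at half the most. Time passes only in rows, so rows that repeat a pose let the fingers close. It gives the time, the measured TCP pose, the force, the opening and the grip force at its end, in the units of the state.
- readout.get_state(): the state, without advancing time (a new reading comes with each control period).
- read_camera(name): name is "side" or "top" or "wrist"; returns (picture, depth): 480x640x3 uint8, blue, green, red; 480x640 float32, mm along the optical axis (not along the pixel's ray), 0 where there is no reading.
- calibration(name): a dict with "fx", "fy", "cx", "cy" (pixels), "R" (3x3) and "t" (3): a world point X has camera coordinates R X + t. Camera axes: x right, y down, z forward; pixel columns grow to the right and rows downward; lengths in mm; the calibration is good to about 2 mm. The wrist camera is an equidistant fisheye: a pixel r from the principal point sees the ray r / f radians off the axis. A picture is of the moment at which its call begins: read the wrist's pose just before it. calibration takes no time and is no camera call; for the wrist camera it gives the pose at the moment of the call.
- arm.hand_in(): hands the job in; it is judged then, once.
Trained networks look in the newest picture that a camera, given by its name, has taken for a name from the list of things; names that differ only in an ending like _2 or _b are one class to them, and where a whole thing is asked for, a point or a joint stands for the part that bears it (a point fixed in the world has none). Each returns a list of dicts, best first, with "score" (0 to 1); they miss things now and then, are a little off and sometimes report something else, mostly with a low value. They report only what shows in the picture. A call takes as long as a camera call. They do not tell look-alikes from the thing itself.
- find_in(camera, thing): "bbox" ([left, top, width, height] in pixels, round what is visible of it).
- regions_of(camera, thing): "mask" (480x640 bool, what is visible of it) and "bbox" ([left, top, width, height] in pixels, round what is visible of it).
- mark_of(camera, thing): "pixel" ([column, row] in pixels: a listed point, or the origin of a listed thing).
The state is a dict: "time": time; "q": joint angles; "joint_vel": joint speeds; "tau": joint torques, N m; "tcp_pos": TCP position; "ee_rot": TCP orientation; "wrist_force": force on the tool from outside, world axes, zero at the start; "moment": the same for the moment, N m; "finger_gap": opening from 0.0 (shut) to 1.0 (fully open); "grasp_force": force on a finger pad.
Only numpy, scipy, OpenCV 4.12 (cv2) and the standard library are available. Lean on these libraries where they do the work, as an engineer would, in place of code of your own. Each camera call takes 0.05 s, during which the arm holds its last target. There are 200 camera calls.

### The job

One of the three drilled blocks in the rack was not bored to size all the way down. Take the plug gauge from its stand and try it gently in each block, from the left-hand pocket to the right-hand one: let it go right down to its shoulder, or until the bore stops it, without forcing it. Then put the gauge back upright in its stand, fully home, and set the block that failed down gently, upright on the floor of the red tray, leaving the two good blocks in their pockets and the other things on the table alone.

Things in the scene. Friction and masses are not known exactly. Their poses are not given: they have to be found in the camera images.
- rack: Grey inspection rack, fixed, 64 (x) x 204 (y) x 10 mm high, origin under its centre. Three square pockets, 47 mm wide and 4 mm deep, 66 mm apart along its y. In each stands a drilled block, sides along the rack's axes, within about 1.5 mm of the pocket's centre. The blocks' own poses are not given, nor which is the bad one: they are mixed over the pockets.
- seat_1 (a point): Centre of the floor of the left-hand pocket (at +y of the rack), 6 mm above the table. Each block: bright steel, loose, about 0.2 kg, 44 x 44 x 42 mm high, standing on the pocket's floor, top 48 mm above the table, with an upright bore in its middle. All three look alike from outside.
- seat_2 (a point): Centre of the floor of the middle pocket, 6 mm above the table. Bores: 22 mm wide at the mouth in all blocks; in two blocks 22 mm all the way through, in the bad one it narrows to 16 mm from 24 mm below the block's top.
- seat_3 (a point): Centre of the floor of the right-hand pocket (at -y of the rack), 6 mm above the table
- stand: Wooden gauge stand, fixed, 64 x 64 x 44 mm high, origin under its centre, with one upright round hole 23 mm wide and 38 mm deep in the middle of its top
- stand_mouth (a point): Centre of the hole's mouth in the stand's top, 44 mm above the table
- gauge_grip (a point): Centre of the green square grip of the plug gauge: 22 x 22 mm, 46 mm tall, z up, x and y square to its sides. The grip is sprung: pushed down it slides on its stem towards the shoulder, 1 mm for each 3 N, 13 mm at most. At rest the shoulder's top is 37 mm below this point, its underside 41 mm, the pin's tip 75 mm; the gauge's top is 26 mm above.
- gauge_tip (a point): Centre of the end of the gauge's round steel pin, 20 mm across and 34 mm long, rim bevelled, under a dark shoulder disc 31 mm across and 4 mm thick. With the shoulder down on a good block it is 34 mm below the block's top; in the bad block it stops 24 mm below the top, so the shoulder stays 10 mm clear.
- gauge: The plug gauge, loose, 0.12 kg, origin at the pin's end, z up along the pin. At the start it stands upright in its stand, shoulder on the stand's top. More than 20 N between it and a block counts as forcing.
- reject_tray: Red open tray for rejects, fixed, 140 (x) x 110 (y) x 22 mm high, walls 4 mm, floor 4 mm thick; origin under its centre
- tray_floor (a point): Centre of the tray's inner floor, 4 mm above the table
- tally_counter: Chromed tally counter, 80 x 49 x 25 mm, origin under it; leave it alone
- calculator: Grey desk calculator, 118 x 72 x 17 mm, origin under its centre; leave it alone
- label_roll: Roll of blank white labels lying flat, 90 x 88 x 40 mm, origin under its centre; leave it alone
Mind the look-alikes: they are no part of the job. There is more than one size of the stand; the job needs the largest.

How it is judged (in metres and radians):
On the way, in this order (a step that is already met when the one before it is completed fails the run):
1. the gauge is tried in the block in the left-hand pocket: down to its shoulder, or, in the narrow bore, pressed lightly on the place where it stops (horizontal distance between gauge_tip and seat_1 below 0.006 m and angle between gauge's own z axis and vertical below 0.15 rad and (z of gauge_tip in the frame of seat_1 below 0.0115 m or (horizontal distance between narrow_block_mid and seat_1 below 0.006 m and z of gauge_tip in the frame of seat_1 below 0.0215 m and contact force between gauge and narrow_block above 1 N))), for 0.04 s.
2. the gauge is tried in the block in the middle pocket: down to its shoulder, or, in the narrow bore, pressed lightly on the place where it stops (horizontal distance between gauge_tip and seat_2 below 0.006 m and angle between gauge's own z axis and vertical below 0.15 rad and (z of gauge_tip in the frame of seat_2 below 0.0115 m or (horizontal distance between narrow_block_mid and seat_2 below 0.006 m and z of gauge_tip in the frame of seat_2 below 0.0215 m and contact force between gauge and narrow_block above 1 N))), for 0.04 s.
3. the gauge is tried in the block in the right-hand pocket: down to its shoulder, or, in the narrow bore, pressed lightly on the place where it stops (horizontal distance between gauge_tip and seat_3 below 0.006 m and angle between gauge's own z axis and vertical below 0.15 rad and (z of gauge_tip in the frame of seat_3 below 0.0115 m or (horizontal distance between narrow_block_mid and seat_3 below 0.006 m and z of gauge_tip in the frame of seat_3 below 0.0215 m and contact force between gauge and narrow_block above 1 N))), for 0.04 s.
At the end, for the whole second after the job is handed in: Gauge upright in its stand, shoulder within 4 mm of the stand's top; the narrow-bored block upright and flat on the red tray's floor, inside its walls; the two good blocks flat in rack pockets, within 6 mm of a pocket's centre; all at rest (horizontal distance between gauge_tip and stand_mouth below 0.006 m and z of gauge_tip in the frame of stand_mouth below -0.03 m and angle between gauge's own z axis and vertical below 0.1 rad and linear speed of each of gauge, narrow_block, good_block_1, good_block_2 below 0.02 m/s and x of narrow_block_mid in the frame of tray_floor between -0.048 and 0.048 m and y of narrow_block_mid in the frame of tray_floor between -0.033 and 0.033 m and z of narrow_block_mid in the frame of tray_floor below 0.024 m and angle between each of narrow_block, good_block_1, good_block_2's own z axis and vertical below 0.08 rad and ((horizontal distance between good_block_1_mid and seat_1 below 0.006 m and z of good_block_1_mid in the frame of seat_1 below 0.024 m) or (horizontal distance between good_block_1_mid and seat_2 below 0.006 m and z of good_block_1_mid in the frame of seat_2 below 0.024 m) or (horizontal distance between good_block_1_mid and seat_3 below 0.006 m and z of good_block_1_mid in the frame of seat_3 below 0.024 m)) and ((horizontal distance between good_block_2_mid and seat_1 below 0.006 m and z of good_block_2_mid in the frame of seat_1 below 0.024 m) or (horizontal distance between good_block_2_mid and seat_2 below 0.006 m and z of good_block_2_mid in the frame of seat_2 below 0.024 m) or (horizontal distance between good_block_2_mid and seat_3 below 0.006 m and z of good_block_2_mid in the frame of seat_3 below 0.024 m))); the robot touches nothing.
It fails at once if the gauge is forced: more than 20 N between gauge and a block (contact force between gauge and good_block_1 above 20 N or contact force between gauge and narrow_block above 20 N or contact force between gauge and good_block_2 above 20 N).
It fails at once if the rejected block is dropped into the tray: within 15 mm of the floor it moves faster than 0.4 m/s (horizontal distance between narrow_block_mid and tray_floor below 0.07 m and z of narrow_block_mid in the frame of tray_floor below 0.036 m and linear speed of narrow_block above 0.4 m/s).
It fails at once if the tally counter, the calculator or the label roll is moved more than 15 mm (distance of any of tally_counter, calculator, label_roll from where it was at the start of the episode above 0.015 m).
It also fails if it takes over 72 s, if anything falls off the work surface, if the arm or the gripper's body presses on something with over 40 N, if the wrist force passes 120 N, or if a joint passes its speed limit or range.

## Working session

There is one attempt and no reset: what is moved stays moved. The work goes in short steps, Python scripts to look and compute and a shell command to move; the robot and the scene stay as the last step left them, time stands still between calls to the robot, and variables do not carry over. Pictures are saved under pics/ and viewed, at most 10 in all, crops included, and the job is handed in when it is done.

```bash
mkdir -p pics; ls; cat > h.py <<'E'
import numpy as np, cv2
from station import readout, read_camera, calibration, arm, find_in, regions_of, mark_of
from scipy.spatial.transform import Rotation as Rn
def cloud(name,d):
    c=calibration(name);v,u=np.mgrid[0:480,0:640]
    x=(u-c['cx'])/c['fx'];y=(v-c['cy'])/c['fy']
    P=np.stack([x*d,y*d,d],-1)
    return (P-np.array(c['t']))@np.array(c['R'])   # R^T(P-t)
def proj(name,X):
    c=calibration(name);p=np.array(c['R'])@X+c['t'];return c['fx']*p[0]/p[2]+c['cx'],c['fy']*p[1]/p[2]+c['cy']
def tool(dw): # world mm -> tool cm
    s=readout.get_state();return Rn.from_quat(s['ee_rot']).inv().apply(dw)/10
E
python3 - <<'E'
from h import *
p,d=read_camera('top');cv2.imwrite('pics/top.png',p);np.save('d.npy',d)
W=cloud('top',d);np.save('W.npy',W)
for n in ['rack','stand','gauge','gauge_grip','reject_tray','tally_counter','calculator','label_roll']:
  for r in regions_of('top',n)[:4]:
    m=r['mask']&(d>0);X=W[m]
    if len(X)<5: continue
    z=np.percentile(X[:,2],[50,98]);print(n,round(r['score'],2),r['bbox'],np.median(X,0).round(),np.percentile(X,2,0).round(),np.percentile(X,98,0).round())
p,d=read_camera('side');cv2.imwrite('pics/side.png',p)
s=readout.get_state();print(s)
print(Rn.from_quat(s['ee_rot']).as_matrix().round(3))
E
```

```text
pics
rack 0.84 [340.4, 250.1, 87.5, 35.7] [497. -55.  10.] [ 461. -175.    0.] [543.  23.  16.]
stand 0.77 [141.1, 255.8, 23.3, 18.3] [501. 486.  32.] [477. 464.   2.] [525. 512.  40.]
stand 0.71 [248.5, 259.2, 26.5, 31.9] [474. 218.  44.] [446. 189.  26.] [511. 252.  50.]
stand 0.66 [273.8, 310.3, 21.2, 24.3] [361. 162.  34.] [340. 140.   2.] [383. 186.  40.]
gauge_grip 0.43 [252.2, 267.3, 14.4, 13.5] [478. 220. 108.] [468. 210.  45.] [493. 233. 115.]
reject_tray 0.64 [449.6, 251.8, 44.8, 58.7] [ 469. -298.    5.] [ 399. -350.   -2.] [ 537. -241.   25.]
reject_tray 0.44 [339.6, 248.7, 88.1, 33.0] [500. -66.  10.] [ 461. -177.   -1.] [545.  23.  45.]
tally_counter 0.73 [340.9, 249.5, 85.7, 38.4] [495. -74.  10.] [ 462. -171.    2.] [543.  21.  42.]
tally_counter 0.69 [327.4, 297.5, 19.6, 23.9] [393.  41.  23.] [371.  17.  -3.] [420.  60.  30.]
calculator 0.78 [350.5, 174.9, 35.1, 54.7] [667. -37.  15.] [610. -75.   5.] [724.   0.  22.]
label_roll 0.93 [427.4, 160.5, 39.9, 43.0] [ 711. -233.   40.] [ 671. -274.    8.] [ 753. -194.   46.]
{'time': 0.5, 'q': array([ 9.26735974e-01,  3.80629080e-01,  1.29743550e+00, -1.09230863e-05,
        1.46360285e+00, -2.15319733e-01]), 'joint_vel': array([ 0.0013801 , -0.00140893, -0.0008177 ,  0.00027708, -0.00085102,
       -0.00048208]), 'tau': array([-4.48290621e-04, -4.48044276e+01, -2.31333393e+01, -1.50673918e-04,
        7.77000459e-04,  3.29674924e-05]), 'tcp_pos': array([228.64617251, 500.18987869, 256.29478821]), 'ee_rot': array([ 2.12731622e-01,  9.77110667e-01, -3.62510506e-05, -1.06387317e-05]), 'wrist_force': array([ 0.03205268, -0.39274389,  0.84096395]), 'moment': array([ 0.00854949, -0.02805738,  0.03651978]), 'grasp_force': 0.0, 'finger_gap': 0.9968345955856133}
[[-0.909  0.416 -0.   ]
 [ 0.416  0.909 -0.   ]
 [ 0.    -0.    -1.   ]]
```

View pics/top.png

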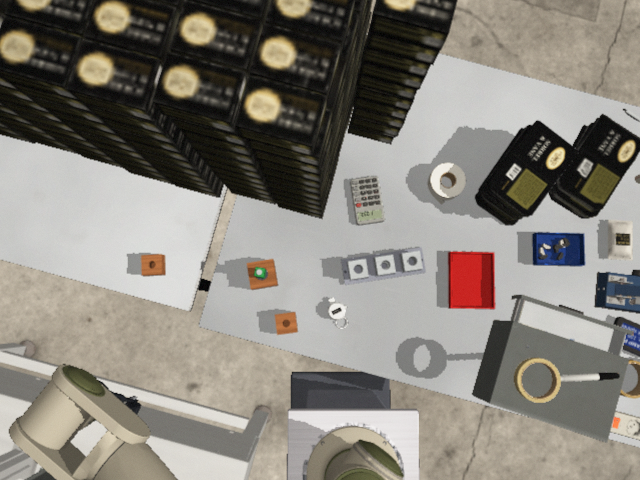

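The top view shows three wooden stands at (152,265), (262,273) and (286,322). The middle one holds the green gauge grip at (260,271) and is the largest. The rack is at (384,265), with bores at about (358,268), (385,264) and (412,260), and the red tray is at (472,280). Next I'll check obstacle heights and a close crop.

```bash
python3 - <<'E'
from h import *
p=cv2.imread('pics/top.png');W=np.load('W.npy');d=np.load('d.npy')
cv2.imwrite('pics/crop.png',cv2.resize(p[235:345,235:505],None,fx=2.9,fy=2.9,interpolation=cv2.INTER_CUBIC))
# height map
for x in range(300,800,50):
  print(x,[int(np.max(np.r_[-9,W[...,2][(d>0)&(abs(W[...,0]-x)<25)&(abs(W[...,1]-y)<25)]])) for y in range(600,-451,-50)])
# block tops
m=(W[...,2]>44)&(W[...,2]<55)&(W[...,0]>430)&(W[...,0]<570)&(W[...,1]<60)&(W[...,1]>-200)
n,l,st,c=cv2.connectedComponentsWithStats(m.astype(np.uint8))
for i in range(1,n):
  if st[i,4]>20:
    X=W[l==i];r=cv2.minAreaRect(X[:,:2].astype(np.float32));print(st[i,4],X.mean(0).round(1),r)
# grip top, stand top
for lo,hi in((95,125),(38,50)):
  m=(W[...,2]>lo)&(W[...,2]<hi)&(abs(W[...,0]-475)<60)&(abs(W[...,1]-220)<60)
  X=W[m];print(len(X),X.mean(0).round(1),cv2.minAreaRect(X[:,:2].astype(np.float32)))
m=(abs(W[...,0]-470)<100)&(abs(W[...,1]+297)<90)&(W[...,2]>15)&(W[...,2]<40)
print(cv2.minAreaRect(W[m][:,:2].astype(np.float32)))
E
```

```text
300 [-9, -9, 534, 536, -9, -9, 0, 6, 7, 10, 11, 9, 9, 8, 7, 8, 9, 9, 154, 179, 180, 172]
350 [-9, -9, -9, -9, 5, 8, 6, 11, 40, 42, 8, 27, 8, 6, 8, 9, 10, 12, 9, 158, 157, 157]
400 [-9, 0, 5, 7, 9, 8, 8, 10, 40, 42, 12, 33, 31, 10, 8, 8, 9, 27, 29, 147, 155, 153]
450 [7, 9, 7, 9, 7, 9, 8, 116, 112, 8, 8, 12, 57, 52, 16, 8, 7, 29, 11, 151, 152, 10]
500 [8, 7, 42, 43, 7, 8, 7, 116, 114, 8, 7, 13, 55, 54, 54, 54, 18, 26, 13, 32, 10, 32]
550 [7, 7, 30, 34, 8, 9, 11, 8, 8, 7, 8, 8, 9, 15, 52, 52, 11, 27, 29, 26, 11, 33]
600 [6, 9, 7, 10, 8, 8, 9, 8, 8, 9, 639, 8, 24, 21, 19, 8, 9, 10, 8, 113, 120, 29]
650 [8, 7, 8, 9, 10, 641, 641, 641, 642, 642, 642, 500, 24, 25, 23, 7, 47, 44, 117, 122, 123, 123]
700 [9, 9, 641, 643, 643, 643, 644, 642, 643, 643, 643, 639, 25, 23, 10, 10, 48, 48, 121, 123, 124, 123]
750 [579, 642, 643, 643, 644, 644, 643, 642, 644, 642, 642, 641, 8, 19, 8, 8, 48, 49, 40, 123, 124, 124]
252 [ 512.4 -142.3   48.4] ((512.5855102539062, -142.66500854492188), (44.09553146362305, 44.91178894042969), 9.33850383758545)
243 [502.  -77.4  48.4] ((502.3463439941406, -77.26251220703125), (43.8763313293457, 44.63047790527344), 9.316651344299316)
244 [492.2 -11.4  48.4] ((492.141845703125, -11.486152648925781), (44.0375862121582, 45.0374755859375), 9.821053504943848)
95 [479.1 221.2 108.2] ((479.3402404785156, 221.81884765625), (22.19669532775879, 21.63186264038086), 79.72655487060547)
569 [478.8 220.5  44.1] ((479.6524963378906, 221.47154235839844), (64.38072204589844, 64.114990234375), 9.891547203063965)
((453.8736572265625, -295.4181823730469), (168.0104217529297, 113.6527099609375), 0.1444450169801712)
```

View pics/crop.png

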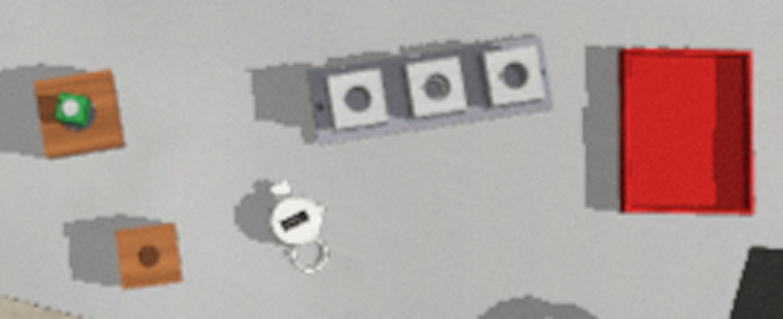

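View pics/side.png

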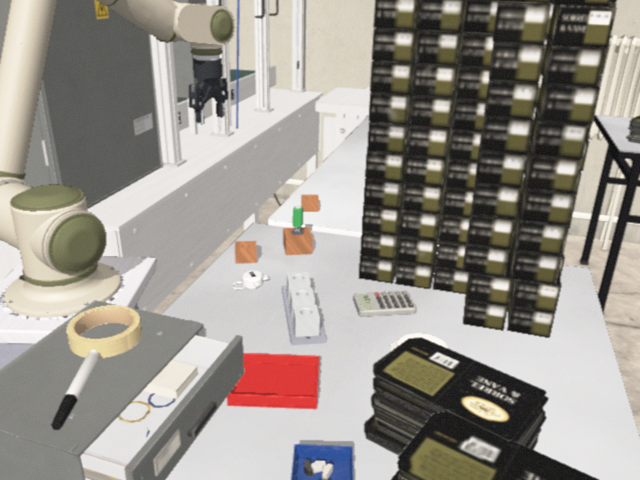

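The crop confirms the choice. The gauge with its green grip stands in the largest stand (64 mm, measured), and its grip is turned about -10° while the stand is turned about +10°. The side view shows the tall box stack behind the scene (x > 600) and a clear space above the work area. Moving to hover over the gauge.

```bash
python3 -m creep '[[[-34.4,-14.9,5.6],[0,0,-0.25],8.5],[[-34.4,-14.9,5.6],[0,0,-0.25],8.5],[[-34.4,-14.9,5.6],[0,0,-0.25],8.5],[[-34.4,-14.9,5.6],[0,0,-0.25],8.5],[[-34.4,-14.9,5.6],[0,0,-0.25],8.5],[[-34.4,-14.9,5.6],[0,0,-0.25],8.5],[[-34.4,-14.9,5.6],[0,0,-0.25],8.5],[[-34.4,-14.9,5.6],[0,0,-0.25],8.5]]'
python3 - <<'E'
from h import *
s=readout.get_state();print(s['q'].round(2),s['tcp_pos'],Rn.from_quat(s['ee_rot']).as_matrix().round(3))
c=calibration('wrist');print(c)
p,d=read_camera('wrist');cv2.imwrite('pics/w1.png',p)
E
```

```text
time: 1.5
tcp_pos: [479.6, 221.5, 200.2]
ee_rot: [0.09, 0.996, 0.0, -0.0]
wrist_force: [-0.1, -0.6, -0.2]
finger_gap: 0.995
grasp_force: 0.0
[ 0.21  0.39  1.45  0.    1.3  -1.18] [479.60391565 221.47668183 200.21025713] [[-0.984  0.179 -0.   ]
 [ 0.179  0.984  0.   ]
 [ 0.001  0.    -1.   ]]
{'fx': 371.64829954431775, 'fy': 371.64829954431775, 'cx': 321.5089902509054, 'cy': 242.76542592702714, 'R': array([[ 1.78470246e-01,  9.83945247e-01, -3.50065373e-04],
       [ 9.50400600e-01, -1.72293714e-01,  2.58947053e-01],
       [ 2.54729408e-01, -4.65470465e-02, -9.65891454e-01]]), 't': array([-303.08673577, -435.40587748,  211.97740311])}
```

View pics/w1.png

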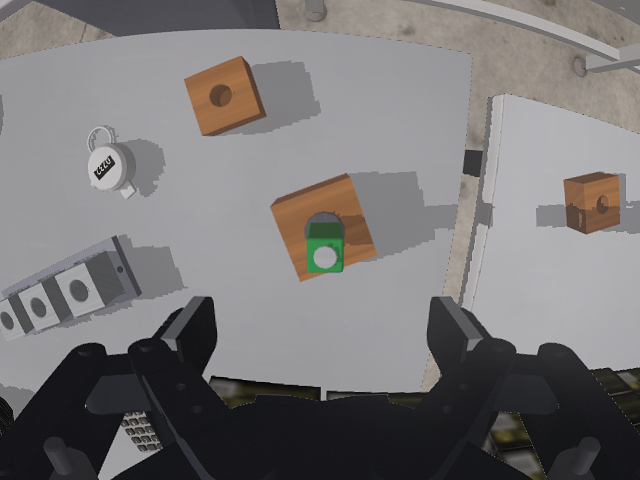

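The wrist view shows the grip at (325,250), square to the jaws, with the stand under it. I'll refine its centre from depth.

```bash
cat >> h.py <<'E'
def wcloud():
    s=readout.get_state();c=calibration('wrist');p,d=read_camera('wrist')
    v,u=np.mgrid[0:480,0:640];a=(u-c['cx'])/c['fx'];b=(v-c['cy'])/c['fy'];th=np.hypot(a,b)
    k=np.tan(th)/np.maximum(th,1e-9);P=np.stack([a*k*d,b*k*d,d],-1)
    return p,d,(P-np.array(c['t']))@np.array(c['R']),s
E
python3 - <<'E'
from h import *
p,d,W,s=wcloud()
b,g,r=[p[...,i].astype(int) for i in range(3)]
G=(g>1.5*r)&(g>1.3*b)&(d>0)&(abs(W[...,0]-479)<50)&(abs(W[...,1]-221)<50)
X=W[G];print(np.percentile(X[:,2],[2,50,90,98]))
T=X[(X[:,2]>103)];print(len(T),T.mean(0),cv2.minAreaRect(T[:,:2].astype(np.float32)))
S=X[(X[:,2]<100)];print(len(S),S.mean(0),np.polyfit(S[:,1],S[:,0],1))
D=X-s['tcp_pos'];print('tool y of green', np.percentile(Rn.from_quat(s['ee_rot']).inv().apply(D),[2,98],axis=0))
m=(W[...,2]>38)&(W[...,2]<46)&(abs(W[...,0]-479)<45)&(abs(W[...,1]-221)<45);X=W[m]
print(X.mean(0),cv2.minAreaRect(X[:,:2].astype(np.float32)))
# blocks seen
m=(W[...,2]>45)&(W[...,2]<52)&(W[...,0]>430)&(W[...,0]<570)&(W[...,1]<60)&(W[...,1]>-200)&(d>0)
n,l,st,c=cv2.connectedComponentsWithStats(m.astype(np.uint8))
for i in range(1,n):
  if st[i,4]>60: print(cv2.minAreaRect(W[l==i][:,:2].astype(np.float32)))
E
```

```text
[ 68.5318024  106.83762316 108.03561009 108.54802275]
819 [475.54007219 223.63203475 107.20712638] ((477.01043701171875, 223.46038818359375), (21.08558464050293, 21.645082473754883), 79.48625946044922)
343 [466.73851872 225.20963755  84.35037515] [8.22322315e-02 4.48219028e+02]
tool y of green [[ -7.79992367  -9.56825513  91.89270754]
 [ 13.24680446  11.0823101  131.91359856]]
[471.70871375 224.2930888   43.44965787] ((477.3365478515625, 223.29368591308594), (64.95436096191406, 64.66785430908203), 9.90415096282959)
((490.01080322265625, -9.262861251831055), (44.52280807495117, 45.696617126464844), 8.298980712890625)
((500.4833068847656, -75.2928695678711), (44.613731384277344, 46.84653854370117), 9.865006446838379)
((510.2524108886719, -140.5694580078125), (44.42310333251953, 48.823951721191406), 8.255439758300781)
```

```bash
python3 -m creep '[[[0.15,0.08,5],[0,0,0],8.5],[[0.15,0.08,9],[0,0,0],6],[[0.15,0.08,10.8],[0,0,0],4],[[0.15,0.08,10.8],[0,0,0],2.6],[[0.15,0.08,10.8],[0,0,0],1.5],[[0.15,0.08,10.8],[0,0,0],1],[[0.15,0.08,10.8],[0,0,0],1],[[0.15,0.08,10.8],[0,0,0],1]]'
```

```text
time: 2.6
tcp_pos: [478.5, 222.9, 92.8]
ee_rot: [0.089, 0.996, 0.0, 0.0]
wrist_force: [-0.1, 1.9, 0.8]
finger_gap: 0.253
grasp_force: 60.2
```

```bash
python3 -m creep '[[[0,0,-3],[0,0,0],1],[[0,0,-6],[0,0,0],1],[[0,0,-6],[0,0,0],1],[[0,0,-6],[0,0,0],1]]'
python3 - <<'E'
from h import *
p,d,W,s=wcloud();cv2.imwrite('pics/w2.png',p)
R=Rn.from_quat(s['ee_rot']);print(s['tcp_pos'],R.as_matrix().round(4))
b,g,r=[p[...,i].astype(int) for i in range(3)]
G=(g>1.5*r)&(g>1.3*b)&(d>0)&(abs(W[...,0]-479)<50)&(abs(W[...,1]-221)<50)
L=R.inv().apply(W[G]-s['tcp_pos']);print('green tool',np.percentile(L,[2,50,98],axis=0).round(1))
L2=R.inv().apply((W-s['tcp_pos']).reshape(-1,3)).reshape(W.shape)
for z in range(10,86,5):
  m=(d>0)&(abs(L2[...,2]-z)<2.5)&(abs(L2[...,0])<40)&(abs(L2[...,1])<20)
  if m.sum()>5:print(z,m.sum(),np.percentile(L2[m][:,:2],[3,97],axis=0).round(1).tolist())
m=(W[...,2]>38)&(W[...,2]<46)&(abs(W[...,0]-479)<45)&(abs(W[...,1]-221)<45);print('stand',cv2.minAreaRect(W[m][:,:2].astype(np.float32)))
m=(W[...,2]>45)&(W[...,2]<52)&(W[...,0]>430)&(W[...,0]<570)&(W[...,1]<60)&(W[...,1]>-200)&(d>0)
n,l,st,c=cv2.connectedComponentsWithStats(m.astype(np.uint8))
for i in range(1,n):
  if st[i,4]>60: print(cv2.minAreaRect(W[l==i][:,:2].astype(np.float32)))
E
```

```text
time: 3.1
tcp_pos: [477.8, 222.5, 151.5]
ee_rot: [0.089, 0.996, -0.0, -0.001]
wrist_force: [-0.4, 0.1, -1.9]
finger_gap: 0.247
grasp_force: 60.0
[477.78079569 222.54425053 151.4583214 ] [[-9.840e-01  1.779e-01 -1.400e-03]
 [ 1.779e-01  9.840e-01 -4.000e-04]
 [ 1.300e-03 -6.000e-04 -1.000e+00]]
green tool [[ -8.8 -10.8 -15.3]
 [ 10.9  -0.5 -11. ]
 [ 11.8  10.   27. ]]
10 563 [[7.9, -19.0], [12.5, 19.0]]
15 473 [[8.2, -17.4], [12.4, 18.7]]
20 416 [[10.4, -16.4], [12.5, 15.8]]
25 209 [[10.3, -10.1], [11.8, 9.8]]
30 90 [[10.1, -10.4], [11.6, 9.6]]
40 46 [[6.8, -4.3], [8.7, 3.5]]
45 1048 [[4.0, -13.3], [15.0, 12.5]]
50 42 [[5.3, -13.7], [15.4, 14.0]]
65 9 [[9.1, -4.8], [10.7, 3.8]]
70 74 [[8.2, -5.8], [10.5, 5.0]]
75 76 [[5.8, -8.7], [10.5, 7.5]]
80 65 [[5.3, -8.5], [10.2, 8.1]]
stand ((477.29864501953125, 223.29629516601562), (64.76342010498047, 64.77000427246094), 9.678682327270508)
((490.1524353027344, -9.363985061645508), (44.61855697631836, 46.88186264038086), 8.589527130126953)
((500.5140686035156, -75.00656127929688), (44.5339241027832, 47.96269607543945), 9.101106643676758)
```

View pics/w2.png

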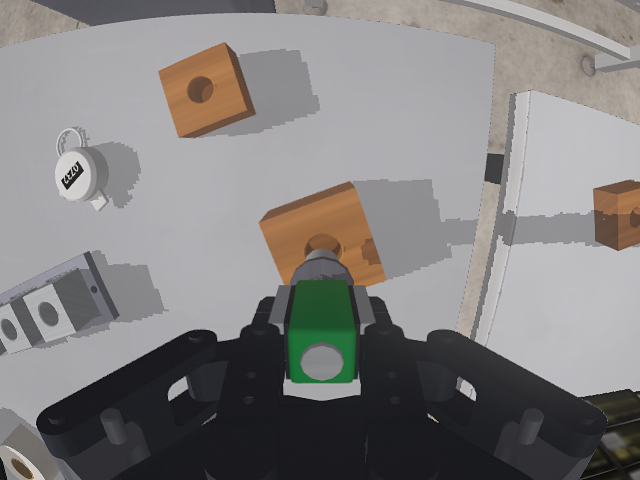

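Gauge held upright in the jaws at (322,330), tip clear of the stand, with its axis within 0.5 mm of the TCP. Moving over the left-hand block.

```bash
python3 -m creep '[[[-1.4,-5.7,0],[0,0,0],1],[[-2.7,-11.3,0],[0,0,0],1],[[-4.1,-17,0],[0,0,0],1],[[-5.43,-22.7,0],[0,0,0],1],[[-5.43,-22.7,0.6],[0,0,0],1],[[-5.43,-22.7,0.6],[0,0,0],1],[[-5.43,-22.7,0.6],[0,0,0],1]]'
cat > fit.py <<'E'
from h import *
import sys
pic=sys.argv[1]; near=np.array([float(sys.argv[2]),float(sys.argv[3])])
p,d,W,s=wcloud();cv2.imwrite(pic,p)
R=Rn.from_quat(s['ee_rot']);T=s['tcp_pos'];print('tcp',T.round(1))
L=((W-T).reshape(-1,3)@R.as_matrix()).reshape(W.shape)
for lo,hi in((25,34),(44,47),(65,78)):
  m=(d>0)&(L[...,2]>lo)&(L[...,2]<hi)&(abs(L[...,0])<18)&(abs(L[...,1])<18)
  if m.sum()>5:print('gauge z',lo,hi,m.sum(),np.percentile(L[m],[3,97],axis=0).round(1).tolist())
m=(d>0)&(W[...,2]>44)&(W[...,2]<52)&(np.hypot(W[...,0]-near[0],W[...,1]-near[1])<36)
n,l,st,c=cv2.connectedComponentsWithStats(m.astype(np.uint8));i=1+st[1:,4].argmax()
X=W[l==i];a=np.deg2rad(9.2);B=np.array([[np.cos(a),np.sin(a)],[-np.sin(a),np.cos(a)]])
q=(X[:,:2]-T[:2])@B.T
print('block n',len(X),'z',np.median(X[:,2]).round(1),'rackframe x,y range rel TCP',np.percentile(q,[1,99],axis=0).round(1).tolist())
print(cv2.minAreaRect(X[:,:2].astype(np.float32)))
E
python3 fit.py pics/w3.png 491 -10
```

```text
time: 4.03
tcp_pos: [491.1, -9.2, 146.0]
ee_rot: [0.088, 0.996, 0.0, -0.0]
wrist_force: [-0.0, -0.8, -1.4]
finger_gap: 0.247
grasp_force: 60.2
tcp [491.1  -9.2 146. ]
gauge z 25 34 178 [[10.4, -10.3, 25.1], [11.7, 9.5, 29.8]]
gauge z 44 47 971 [[3.9, -13.3, 44.5], [14.9, 12.9, 46.8]]
gauge z 65 78 170 [[5.9, -7.8, 67.0], [10.7, 7.0, 77.8]]
block n 2810 z 47.5 rackframe x,y range rel TCP [[-23.2, -21.7], [19.6, 21.6]]
((489.8902893066406, -9.71577262878418), (44.677303314208984, 44.555023193359375), 8.996938705444336)
```

View pics/w3.png

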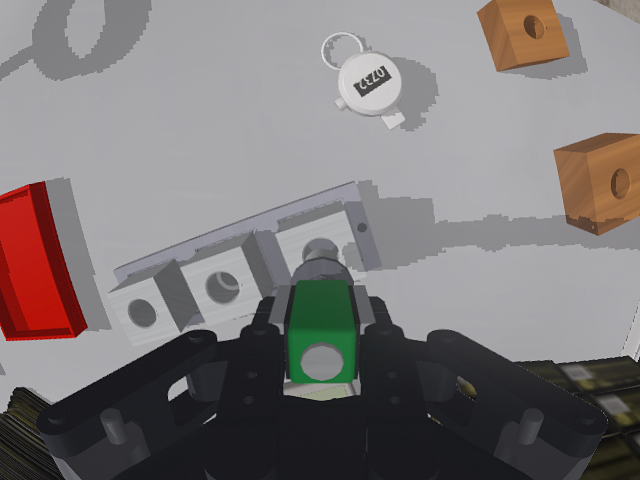

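Pin at (322,262) just above the left block's bore at (320,250). I'll apply a small correction and start a gentle entry.

```bash
python3 -m creep '[[[0.085,-0.04,0.6],[0,0,0],1],[[0.085,-0.04,1.2],[0,0,0],1],[[0.085,-0.04,1.5],[0,0,0],1],[[0.085,-0.04,1.7],[0,0,0],1],[[0.085,-0.04,1.9],[0,0,0],1],[[0.085,-0.04,1.9],[0,0,0],1],[[0.085,-0.04,1.9],[0,0,0],1]]'
```

```text
time: 4.95
tcp_pos: [490.5, -10.6, 127.4]
ee_rot: [0.089, 0.996, -0.0, 0.0]
wrist_force: [-0.1, 0.2, -1.1]
finger_gap: 0.25
grasp_force: 60.2
```

```bash
python3 -m creep '[[[0,0,0.6],[0,0,0],1],[[0,0,1.2],[0,0,0],1],[[0,0,1.6],[0,0,0],1],[[0,0,1.9],[0,0,0],1],[[0,0,2.1],[0,0,0],1],[[0,0,2.25],[0,0,0],1],[[0,0,2.25],[0,0,0],1],[[0,0,2.25],[0,0,0],1]]'
```

```text
time: 5.95
tcp_pos: [490.5, -10.6, 104.9]
ee_rot: [0.089, 0.996, -0.0, 0.0]
wrist_force: [0.1, -0.4, -1.0]
finger_gap: 0.252
grasp_force: 60.2
```

Left block passes the 24 mm depth. Going down to the shoulder.

```bash
python3 -m creep '[[[0,0,0.4],[0,0,0],1],[[0,0,0.65],[0,0,0],1],[[0,0,0.8],[0,0,0],1],[[0,0,0.9],[0,0,0],1],[[0,0,0.9],[0,0,0],1],[[0,0,0.9],[0,0,0],1]]'
```

```text
time: 6.7
tcp_pos: [490.3, -10.6, 96.0]
ee_rot: [0.089, 0.996, -0.0, 0.0]
wrist_force: [-2.4, 0.3, 3.3]
finger_gap: 0.248
grasp_force: 60.7
```

Shoulder down on the left block, so it is good. Moving to the middle block.

```bash
python3 -m creep '[[[0,0,-1.5],[0,0,0],1],[[0,0,-3.5],[0,0,0],1],[[0,0,-5],[0,0,0],1],[[0,0,-5],[0,0,0],1],[[-1.1,-3.2,-5],[0,0,0],1],[[-2.14,-6.28,-5],[0,0,0],1],[[-2.14,-6.28,-5],[0,0,0],1],[[-2.14,-6.28,-5],[0,0,0],1],[[-2.14,-6.28,-5],[0,0,0],1],[[-2.14,-6.28,-5],[0,0,0],1]]'; python3 fit.py pics/w4.png 500.5 -76
```

```text
time: 7.95
tcp_pos: [500.2, -75.5, 145.8]
ee_rot: [0.089, 0.996, 0.0, -0.0]
wrist_force: [0.3, 0.2, -1.6]
finger_gap: 0.251
grasp_force: 60.2
tcp [500.2 -75.5 145.8]
gauge z 25 34 191 [[10.4, -10.2, 25.2], [11.7, 9.5, 29.8]]
gauge z 44 47 980 [[4.0, -13.3, 44.5], [14.9, 12.8, 46.7]]
gauge z 65 78 170 [[5.9, -7.7, 67.0], [10.6, 7.0, 77.7]]
block n 2749 z 47.4 rackframe x,y range rel TCP [[-21.9, -21.7], [21.0, 21.5]]
((500.31768798828125, -75.87803649902344), (44.581085205078125, 44.61670684814453), 8.557826042175293)
```

```bash
python3 -m creep '[[[0,0,0.7],[0,0,0],1],[[0,0,1.3],[0,0,0],1],[[0,0,1.6],[0,0,0],1],[[0,0,1.9],[0,0,0],1],[[0,0,1.9],[0,0,0],1],[[0,0,1.9],[0,0,0],1]]'
```

```text
time: 8.75
tcp_pos: [500.4, -76.2, 126.9]
ee_rot: [0.089, 0.996, -0.0, 0.0]
wrist_force: [-0.4, -0.3, -2.0]
finger_gap: 0.247
grasp_force: 60.2
```

Entered freely. Going down to 2 mm past the possible stop.

```bash
python3 -m creep '[[[0,0,0.6],[0,0,0],1],[[0,0,1.2],[0,0,0],1],[[0,0,1.6],[0,0,0],1],[[0,0,1.8],[0,0,0],1],[[0,0,2.0],[0,0,0],1],[[0,0,2.1],[0,0,0],1],[[0,0,2.2],[0,0,0],1],[[0,0,2.2],[0,0,0],1],[[0,0,2.2],[0,0,0],1]]'
```

```text
time: 9.88
tcp_pos: [500.4, -76.2, 105.3]
ee_rot: [0.089, 0.996, -0.0, 0.0]
wrist_force: [-0.7, 0.5, 6.4]
finger_gap: 0.246
grasp_force: 61.0
```

The bore stops the gauge with about 8 N on it, so the middle block is the bad one. On to the right-hand block.

```bash
python3 -m creep '[[[0,0,-1.5],[0,0,0],1],[[0,0,-3],[0,0,0],1],[[0,0,-4],[0,0,0],1],[[0,0,-4],[0,0,0],1],[[-1.1,-3.2,-4],[0,0,0],1],[[-2.15,-6.26,-4],[0,0,0],1],[[-2.15,-6.26,-4],[0,0,0],1],[[-2.15,-6.26,-4],[0,0,0],1],[[-2.15,-6.26,-4],[0,0,0],1],[[-2.15,-6.26,-4],[0,0,0],1]]'; python3 fit.py pics/w5.png 510.5 -141.5
```

```text
time: 11.12
tcp_pos: [510.3, -141.0, 144.8]
ee_rot: [0.089, 0.996, 0.0, -0.0]
wrist_force: [-0.0, 0.6, -1.4]
finger_gap: 0.249
grasp_force: 60.2
tcp [ 510.3 -141.   144.8]
gauge z 25 34 192 [[10.4, -10.2, 25.2], [11.7, 9.7, 29.8]]
gauge z 44 47 981 [[3.8, -13.5, 44.5], [15.0, 12.6, 46.7]]
gauge z 65 78 169 [[5.9, -7.7, 67.1], [10.6, 6.9, 77.9]]
block n 2765 z 47.4 rackframe x,y range rel TCP [[-22.0, -21.8], [20.9, 21.5]]
((510.70965576171875, -141.19525146484375), (45.184112548828125, 44.5120849609375), 8.72680377960205)
```

Aligned.

```bash
python3 -m creep '[[[0,0,0.7],[0,0,0],1],[[0,0,1.3],[0,0,0],1],[[0,0,1.6],[0,0,0],1],[[0,0,1.8],[0,0,0],1],[[0,0,1.8],[0,0,0],1],[[0,0,1.8],[0,0,0],1]]'
```

```text
time: 11.92
tcp_pos: [510.4, -141.6, 127.0]
ee_rot: [0.089, 0.996, -0.0, 0.0]
wrist_force: [0.2, 0.4, -1.4]
finger_gap: 0.25
grasp_force: 60.2
```

```bash
python3 -m creep '[[[0,0,0.6],[0,0,0],1],[[0,0,1.2],[0,0,0],1],[[0,0,1.6],[0,0,0],1],[[0,0,1.8],[0,0,0],1],[[0,0,2.0],[0,0,0],1],[[0,0,2.1],[0,0,0],1],[[0,0,2.2],[0,0,0],1],[[0,0,2.2],[0,0,0],1]]'
```

```text
time: 12.92
tcp_pos: [510.3, -141.6, 104.8]
ee_rot: [0.089, 0.996, -0.0, 0.0]
wrist_force: [0.0, 0.3, -1.8]
finger_gap: 0.249
grasp_force: 60.2
```

```bash
python3 -m creep '[[[0,0,0.4],[0,0,0],1],[[0,0,0.65],[0,0,0],1],[[0,0,0.8],[0,0,0],1],[[0,0,0.9],[0,0,0],1],[[0,0,0.9],[0,0,0],1],[[0,0,0.9],[0,0,0],1]]'
```

```text
time: 13.68
tcp_pos: [510.2, -141.6, 96.0]
ee_rot: [0.089, 0.996, -0.0, -0.0]
wrist_force: [-1.8, 0.4, 2.8]
finger_gap: 0.245
grasp_force: 60.8
```

Right block is good too. Taking the gauge back to its stand.

```bash
python3 -m creep '[[[0,0,-2],[0,0,0],1],[[0,0,-5],[0,0,0],1],[[0,0,-5.5],[0,0,0],1],[[1.6,5.9,-5.5],[0,0,0],1],[[3.2,11.8,-5.5],[0,0,0],1],[[4.9,17.7,-5.5],[0,0,0],1],[[6.5,23.6,-5.5],[0,0,0],1],[[8.1,29.5,-5.5],[0,0,0],1],[[9.71,35.3,-5.5],[0,0,0],1],[[9.71,35.3,-5.5],[0,0,0],1],[[9.71,35.3,-5.5],[0,0,0],1],[[9.71,35.3,-5.5],[0,0,0],1]]'; sed 's/>44)&(W\[...,2\]<52/>38)\&(W[...,2]<47/;s/<36)/<48)/' fit.py > fits.py; python3 fits.py pics/w6.png 477.5 223
```

```text
time: 15.18
tcp_pos: [477.8, 221.9, 150.4]
ee_rot: [0.09, 0.996, -0.0, -0.0]
wrist_force: [0.0, 0.1, -0.6]
finger_gap: 0.249
grasp_force: 60.2
tcp [477.8 221.9 150.4]
gauge z 25 34 187 [[10.2, -10.2, 25.2], [11.7, 9.7, 29.9]]
gauge z 44 47 971 [[4.0, -13.3, 44.4], [14.9, 12.9, 46.8]]
gauge z 65 78 164 [[5.9, -7.7, 67.1], [10.5, 7.0, 77.5]]
block n 6610 z 43.5 rackframe x,y range rel TCP [[-32.2, -30.0], [29.7, 33.1]]
((477.3417663574219, 223.32275390625), (64.70861053466797, 64.76141357421875), 9.812674522399902)
```

View pics/w6.png

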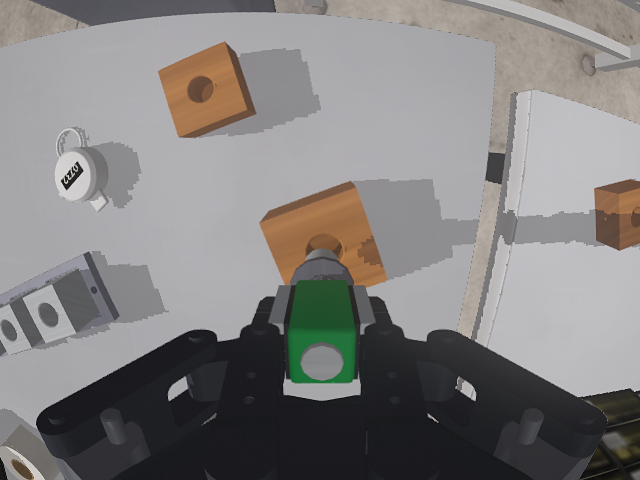

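Pin at (322,262) over the hole at (323,245). Lowering it gently.

```bash
python3 -m creep '[[[0.04,0.05,1],[0,0,0],1],[[0.04,0.05,2],[0,0,0],1],[[0.04,0.05,2.4],[0,0,0],1],[[0.04,0.05,2.75],[0,0,0],1],[[0.04,0.05,2.75],[0,0,0],1],[[0.04,0.05,2.75],[0,0,0],1]]'
```

```text
time: 15.98
tcp_pos: [477.3, 223.7, 123.5]
ee_rot: [0.089, 0.996, 0.0, 0.0]
wrist_force: [-0.3, 0.2, -2.1]
finger_gap: 0.25
grasp_force: 60.2
```

```bash
python3 -m creep '[[[0,-0.03,0.8],[0,0,0],1],[[0,-0.03,1.6],[0,0,0],1],[[0,-0.03,2.4],[0,0,0],1],[[0,-0.03,2.8],[0,0,0],1],[[0,-0.03,3.0],[0,0,0],1],[[0,-0.03,3.1],[0,0,0],1],[[0,-0.03,3.1],[0,0,0],1],[[0,-0.03,3.1],[0,0,0],1]]'
```

```text
time: 16.98
tcp_pos: [477.2, 223.3, 92.6]
ee_rot: [0.089, 0.996, 0.0, 0.0]
wrist_force: [-1.5, -0.3, 2.5]
finger_gap: 0.249
grasp_force: 60.7
```

```bash
python3 -m creep '[[[0,0,0],[0,0,0],4.5],[[0,0,0],[0,0,0],4.5],[[0,0,0],[0,0,0],4.5],[[0,0,-1],[0,0,0],4.5],[[0,0,-4],[0,0,0],5],[[0,0,-9],[0,0,0],7],[[0,0,-13],[0,0,0],8.5],[[0,0,-13],[0,0,0],8.5]]'
python3 - <<'E'
from h import *
p,d,W,s=wcloud();R=Rn.from_quat(s['ee_rot']);print(s['tcp_pos'],s['q'].round(2))
b,g,r=[p[...,i].astype(int) for i in range(3)]
G=(g>1.5*r)&(g>1.3*b)&(d>0)&(abs(W[...,0]-479)<50)&(abs(W[...,1]-221)<50)
X=W[G];T=X[X[:,2]>103];print(np.percentile(X[:,2],98),cv2.minAreaRect(T[:,:2].astype(np.float32)))
E
```

```text
time: 17.98
tcp_pos: [478.1, 223.6, 225.8]
ee_rot: [0.089, 0.996, 0.001, 0.003]
wrist_force: [0.6, 0.2, 0.1]
finger_gap: 0.993
grasp_force: 0.0
[478.10275141 223.59346127 225.81887642] [ 0.21  0.36  1.42 -0.    1.35 -1.18]
108.77995137484513 ((476.18182373046875, 222.9268341064453), (21.086801528930664, 21.496994018554688), 80.14435577392578)
```

Gauge is home and upright: the grip's top is at about 108 mm, as at the start. Moving over the middle block with the jaws turned along the rack's x.

```bash
python3 -m creep '[[[-0.9,-3.6,0],[0,0,0.15],8.5],[[-1.9,-7.3,0],[0,0,0.3],8.5],[[-2.8,-10.9,1],[0,0,0.46],8.5],[[-3.8,-14.6,2],[0,0,0.62],8.5],[[-4.7,-18.2,3],[0,0,0.77],8.5],[[-5.6,-21.8,4],[0,0,0.92],8.5],[[-6.6,-25.5,5],[0,0,1.08],8.5],[[-7.53,-29.1,6.5],[0,0,1.23],8.5],[[-7.53,-29.1,7.5],[0,0,1.23],8.5],[[-7.53,-29.1,7.5],[0,0,1.23],8.5],[[-7.53,-29.1,7.5],[0,0,1.23],8.5]]'
python3 - <<'E'
from h import *
s=readout.get_state();R=Rn.from_quat(s['ee_rot']).as_matrix();print(R.round(3).tolist())
import subprocess
E
python3 fit.py pics/w7.png 500.5 -76
```

```text
time: 19.4
tcp_pos: [499.5, -75.5, 147.5]
ee_rot: [0.647, 0.763, 0.0, -0.0]
wrist_force: [-0.6, -0.0, -0.2]
finger_gap: 0.996
grasp_force: 0.0
[[-0.163, 0.987, -0.0], [0.987, 0.163, 0.0], [0.0, -0.0, -1.0]]
tcp [499.5 -75.5 147.5]
block n 4110 z 47.5 rackframe x,y range rel TCP [[-20.6, -22.0], [22.8, 21.5]]
((500.5760803222656, -75.6404800415039), (44.14145278930664, 44.54701232910156), 9.095004081726074)
```

View pics/w7.png

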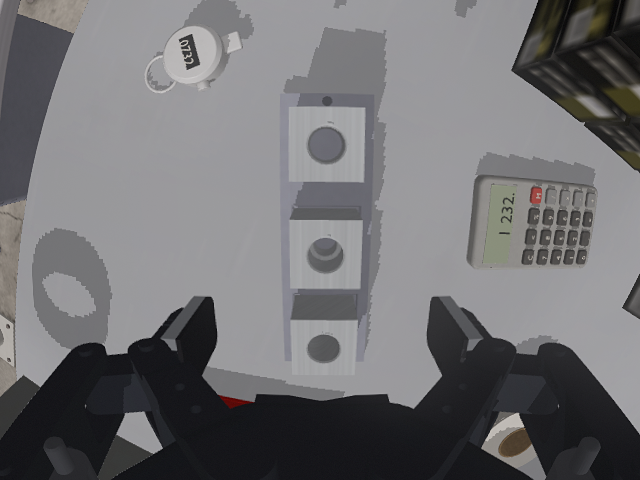

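The middle block at (325,255) shows the narrow step inside its bore, matching the gauge. Jaws are square to it. Gripping.

```bash
python3 -m creep '[[[-0.05,0.09,5],[0,0,0],8.5],[[-0.05,0.09,8.5],[0,0,0],8.5],[[-0.05,0.09,10.2],[0,0,0],7],[[-0.05,0.09,10.2],[0,0,0],5.5],[[-0.05,0.09,10.2],[0,0,0],4.7],[[-0.05,0.09,10.2],[0,0,0],4],[[-0.05,0.09,10.2],[0,0,0],3.5],[[-0.05,0.09,10.2],[0,0,0],3.5],[[-0.05,0.09,10.2],[0,0,0],3.5]]'
```

```text
time: 20.58
tcp_pos: [501.2, -76.8, 46.7]
ee_rot: [0.647, 0.762, 0.001, 0.001]
wrist_force: [-0.4, 1.8, 6.1]
finger_gap: 0.503
grasp_force: 62.0
```

```bash
python3 -m creep '[[[0,0,-1],[0,0,0],3.5],[[0,0,-4],[0,0,0],3.5],[[0,0,-8],[0,0,0],3.5],[[0,0,-8],[0,0,0],3.5],[[-5,-1.7,-8],[0,0,0.04],3.5],[[-10,-3.4,-8],[0,0,0.08],3.5],[[-15,-5,-8],[0,0,0.12],3.5],[[-20.9,-7,-8],[0,0,0.16],3.5],[[-20.9,-7,-8],[0,0,0.16],3.5],[[-20.9,-7,-8],[0,0,0.16],3.5],[[-20.9,-7,-8],[0,0,0.16],3.5]]'
python3 - <<'E'
from h import *
p,d,W,s=wcloud();cv2.imwrite('pics/w8.png',p)
b,g,r=[p[...,i].astype(int) for i in range(3)]
G=(r>1.8*g)&(r>1.8*b)&(d>0)&(abs(W[...,0]-466)<100)&(abs(W[...,1]+294)<90)
X=W[G];print(s['tcp_pos'],len(X),np.percentile(X,[1,99],axis=0).round(),cv2.minAreaRect(X[:,:2].astype(np.float32)))
p,d=read_camera('top');W=cloud('top',d)
b,g,r=[p[...,i].astype(int) for i in range(3)]
G=(r>1.8*g)&(r>1.8*b)&(d>0)&(abs(W[...,0]-466)<100)&(abs(W[...,1]+294)<90);X=W[G]
print('top',cv2.minAreaRect(X[:,:2].astype(np.float32)))
E
```

```text
time: 21.95
tcp_pos: [465.2, -293.1, 125.0]
ee_rot: [0.706, 0.708, 0.0, -0.001]
wrist_force: [-0.1, 0.5, -2.2]
finger_gap: 0.503
grasp_force: 62.0
[ 465.15271165 -293.0883599   125.0371302 ] 23043 [[ 398. -333.    2.]
 [ 535. -239.   23.]] ((462.8363342285156, -294.87664794921875), (112.62162780761719, 146.37713623046875), 89.44886779785156)
top ((469.4423828125, -282.15478515625), (86.84503173828125, 137.7025146484375), 88.82401275634766)
```

View pics/w8.png

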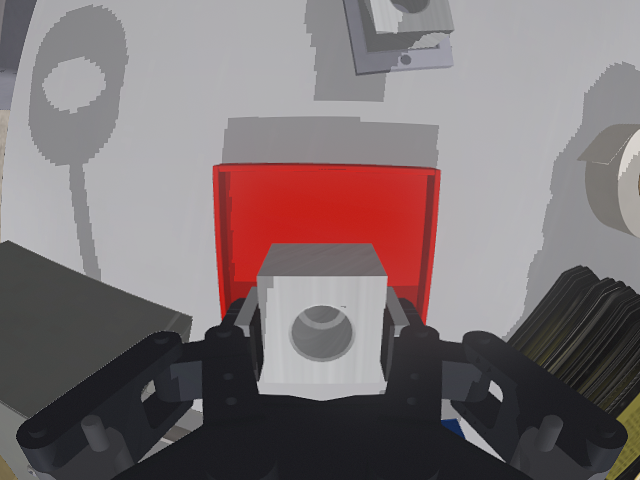

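Block held level at (322,325), centred between the tray's walls (215 to 438). Lowering it slowly.

```bash
python3 -m creep '[[[0,0,3],[0,0,0],3.5],[[0,0,5.5],[0,0,0],3.5],[[0,0,6.2],[0,0,0],3.5],[[0,0,6.8],[0,0,0],3.5],[[0,0,7.2],[0,0,0],3.5],[[0,0,7.5],[0,0,0],3.5],[[0,0,7.7],[0,0,0],3.5],[[0,0,7.85],[0,0,0],3.5],[[0,0,7.95],[0,0,0],3.5],[[0,0,7.95],[0,0,0],3.5]]'
```

```text
time: 23.3
tcp_pos: [465.1, -294.4, 45.8]
ee_rot: [0.706, 0.708, 0.0, 0.0]
wrist_force: [-0.3, 1.2, -2.0]
finger_gap: 0.507
grasp_force: 61.9
```

```bash
python3 -m creep '[[[0,0,0.05],[0,0,0],3.5],[[0,0,0.1],[0,0,0],3.5],[[0,0,0.14],[0,0,0],3.5],[[0,0,0.14],[0,0,0],3.5]]'
```

```text
time: 23.8
tcp_pos: [465.1, -294.3, 44.7]
ee_rot: [0.706, 0.708, -0.0, 0.0]
wrist_force: [-1.2, 1.4, 3.6]
finger_gap: 0.503
grasp_force: 62.6
```

Down on the floor. Releasing and lifting clear.

```bash
python3 -m creep '[[[0,0,0],[0,0,0],4.8],[[0,0,0],[0,0,0],6],[[0,0,0],[0,0,0],6.5],[[0,0,0],[0,0,0],6.5],[[0,0,-2],[0,0,0],6.5],[[0,0,-6],[0,0,0],7],[[0,0,-12],[0,0,0],8],[[0,0,-16],[0,0,0],8],[[0,0,-16],[0,0,0],8],[[0,0,-16],[0,0,0],8]]'
python3 - <<'E'
from h import *
p,d,W,s=wcloud();cv2.imwrite('pics/w9.png',p);print(s['tcp_pos'])
m=(d>0)&(W[...,2]>40)&(W[...,2]<56)&(abs(W[...,0]-466)<60)&(abs(W[...,1]+294)<60);X=W[m];print(np.percentile(X[:,2],[2,50,98]),cv2.minAreaRect(X[:,:2].astype(np.float32)))
p,d=read_camera('top');V=cloud('top',d)
m=(abs(V[...,0]-479)<20)&(abs(V[...,1]-221)<20)&(V[...,2]>95);X=V[m];print('gauge',X.max(0),X.mean(0))
for c in((492,-11.5),(512.5,-142.6)):
  m=(abs(V[...,0]-c[0])<35)&(abs(V[...,1]-c[1])<32)&(V[...,2]>44)&(V[...,2]<56);X=V[m];print(cv2.minAreaRect(X[:,:2].astype(np.float32)),np.median(X[:,2]))
E
```

```text
time: 25.05
tcp_pos: [464.8, -294.0, 203.5]
ee_rot: [0.706, 0.708, -0.0, -0.001]
wrist_force: [-0.6, -0.6, -0.1]
finger_gap: 0.931
grasp_force: 0.0
[ 464.76319015 -294.02002959  203.49107749]
[42.8423524  45.51107472 46.91518882] ((463.673095703125, -293.6412353515625), (44.358131408691406, 45.06098175048828), 0.11386122554540634)
gauge [489.19160148 233.32581467 114.1490224 ] [478.40698451 220.55191168 107.94124816]
((491.99981689453125, -11.247722625732422), (44.088863372802734, 43.77064514160156), 8.714850425720215) 48.113855448344815
((512.12939453125, -142.60560607910156), (43.805912017822266, 44.608489990234375), 9.506333351135254) 48.32382978169163
```

View pics/w9.png

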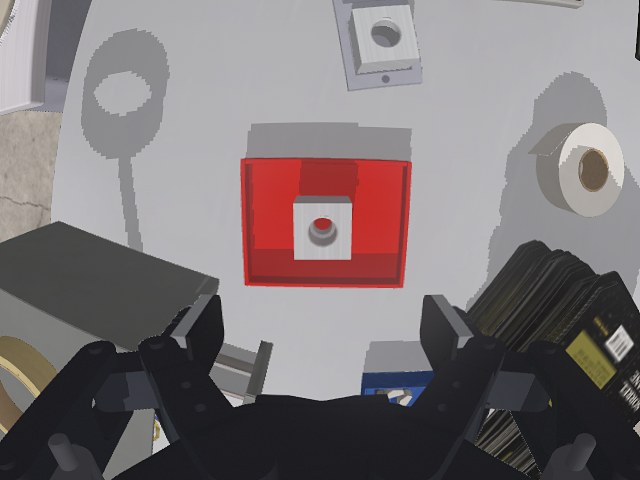

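The narrow-bored block stands upright in the middle of the red tray at (322,228), flat with its top at 46 mm. The gauge is home, and both good blocks are in their pockets.

```bash
python3 -c "
from station import arm
print(arm.hand_in())"
```

```text
the job is handed in; nothing more can be done
None
```

I handed the job in (no verdict came back): the middle block failed and now stands upright on the red tray's floor, the two good blocks are in their pockets, and the gauge is fully home in its stand.

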